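# Pack the leather carver's kit into the red box

### The arm

A 6-joint arm with a two-finger parallel gripper is mounted at the origin on the work surface. World frame = base frame: x ahead of the robot, y to its left, z up, the work surface at z = 0. Lengths are in m, angles in rad, forces in N, time in s.
With the tool pointing down it reaches from about 0.275 to 0.825 m from the base axis. Payload 4.9 kg.
Tool frame: the origin (TCP) lies midway between the tips of the shut fingers; the grasp point (between the pads) lies 19 mm behind it (grip_point_offset is the distance from the TCP to the grasp point, in m); z points along the fingers, x is the direction in which the jaws open and shut, and the axes are right-handed (so a half turn about z gives the same grasp; the last joint's range is limited). The gripper opens to 85 mm and grips with 20 to 120 N. Pads are 22 mm wide; open, the fingers measure 114 mm over their backs; the gripper's body (76 mm by 85 mm) begins 54 mm behind the grasp point. The pads swing forward as they close: fully open they stand 13 mm farther back than shut.
Start: joints at [-1.422, 0.326, -0.193, 1.052, 0, 1.437], TCP at [0.153, -0.528, 0.203] pointing down, gripper open.
Joint ranges: [-2.65, 2.65], [-0.97, 1.79], [-1.3, 1.35], [-1.93, 2.1], [-1.47, 1.37], [-3.14, 3.14]. Speed limits (rad/s): [2.57, 2.57, 3.14, 3.14, 3.14, 3.14].

### API

Orientations are given as a rotation vector (axis times angle).
In Python, from cell import * gives the robot as it stands. Calls block until the motion is done:
- movep(position, orientation): joint-space move of the TCP to a pose.
- move_l(position, velocity=0.15, rot=None, until_force=None): straight line of the TCP; rot=None keeps the orientation; velocity is the mean speed in m/s. With until_force (N) it stops when the force on the tool has changed by that much, and returns True; else False.
- set_joints(angles): joint-space move.
- let_go() and grab(newtons=None): open the fingers fully, or close them until they stop; newtons is the grip in N (None keeps the last).
- sleep(seconds).
- ik(position, orientation): joint angles nearest the present ones, or None.
- get_state(): the state.
- grab_frame(name): name is "side" or "top"; returns a dict with "img" (400x640x3 uint8, red, green, blue), "fx", "fy", "cx", "cy" (pixels), "cam_to_world" (4x4, takes a point from camera to world coordinates). Camera axes: x right, y down, z forward; pixel columns grow to the right and rows downward; lengths in m; the calibration is good to about 2 mm. A picture is of the moment at which its call begins. There is no depth.
A pose or a line that the arm cannot do raises MotionError and nothing moves.
- sign_off(): hands the job in, once; it reports no verdict.
Trained networks look in the newest picture that a camera, given by its name, has taken for a name from the list of things; names that differ only in an ending like _2 or _b are one class to them, and where a whole thing is asked for, a point or a joint stands for the part that bears it (a point fixed in the world has none). Each returns a list of dicts, best first, with "score" (0 to 1); they miss things now and then, are a little off and sometimes report something else, mostly with a low value. They report only what shows in the picture. A call takes as long as a camera call. They do not tell look-alikes from the thing itself.
- spot_in(camera, name): "centre" ([column, row] in pixels, amid what is visible of it).
- silhouettes(camera, name): "mask" (400x640 bool, what is visible of it) and "centre" ([column, row] in pixels, amid what is visible of it).
- tip_of(camera, name): "centre" ([column, row] in pixels: a listed point, or the origin of a listed thing).
The state is a dict: "clock": time; "q": joint angles; "joint_velocities": joint speeds; "tau": joint torques, N m; "position": TCP position; "eef_rot": TCP orientation; "contact_force": force on the tool from outside, world axes, zero at the start; "wrist_torque": the same for the moment, N m; "finger_gap": opening from 0.0 (shut) to 1.0 (fully open).
Only numpy, scipy, OpenCV 4.12 (cv2) and the standard library are available. Lean on these libraries where they do the work, as an engineer would, in place of code of your own. Each camera call takes 0.05 s, during which the arm holds its last target. There are 200 camera calls.

### The job

Pack the carver's kit into the red box: lay the whole sharpening stone and the knife flat, each in the recess cut for it (either way round), stand the wide closed tin in the round recess, then stand the small closed tin centred on top of the wide one. Leave the broken half stone, the awl and the open empty tin where they are.

Things in the scene. Friction and masses are not known exactly. Their poses are not given: they have to be found in the camera images.
- stone: The whole sharpening stone: plain grey slab 110 x 36 x 26 mm (x, y, z), lying flat, about 0.23 kg. Origin at the centre of its underside; x along its length.
- half_stone: Look-alike: a broken-off half of a sharpening stone, same grey, 66 x 36 x 26 mm (x, y, z). Stays where it is. Origin at the centre of its underside; x along its length.
- knife: Carving knife lying flat, 0.07 kg: wooden handle 88 long, 20 wide, 22 mm high (x = -67.5 to +20.5 mm) and a flat, square-ended steel blade 24 mm wide, 3 mm thick (to x = +62.5 mm). Origin at the level of its underside, z up; x points along the knife to the blade's end. Grip the handle at its balance point, x = -19 mm.
- awl: Look-alike: an awl with just the same wooden handle as the knife but a thin round steel spike, 4.4 mm thick, instead of a blade; 135 mm long overall. Stays where it is. Origin and axes as for the knife.
- wide_tin: The wide closed metal tin, a cylinder 48 mm in diameter and 30 mm high, flat lid on, standing upright, about 0.09 kg. Origin at the centre of its underside, z up.
- small_tin: The small closed metal tin, a cylinder 33 mm in diameter and 22 mm high, flat lid on, standing upright, about 0.04 kg. Origin at the centre of its underside, z up.
- open_tin: Look-alike: an empty metal tin without its lid, 48 mm in diameter and 30 mm high, hollow seen from above. Stays where it is. Origin at the centre of its underside, z up.
- wide_insert: Insert with the broad rectangular recess, 128 mm (its x) by 54 mm (its y), for the whole stone. One of three wooden inserts side by side, in random order, in a fixed red box (177 x 236 mm, rim 16 mm above table, walls 6 mm). Insert 163 (x) by 73.5 (y) by 11 mm; origin at the centre of its underside, 3 mm above table; z up. Recess centred, 8 mm deep, dark-lined, floor 3 mm above origin.
- long_insert: Insert with the long narrow recess, 153 mm (its x) by 38 mm (its y), for the knife. One of three wooden inserts side by side, in random order, in a fixed red box (177 x 236 mm, rim 16 mm above table, walls 6 mm). Insert 163 (x) by 73.5 (y) by 11 mm; origin at the centre of its underside, 3 mm above table; z up. Recess centred, 8 mm deep, dark-lined, floor 3 mm above origin.
- round_insert: Insert with the round recess, 63 mm in diameter, for the wide tin. One of three wooden inserts side by side, in random order, in a fixed red box (177 x 236 mm, rim 16 mm above table, walls 6 mm). Insert 163 (x) by 73.5 (y) by 11 mm; origin at the centre of its underside, 3 mm above table; z up. Recess centred, 8 mm deep, dark-lined, floor 3 mm above origin.
Things that resemble listed ones, but are neither listed nor needed, are in the scene too. Leave any purple look-alike of the small_tin alone.

How it is judged:
By the outcome, as a careful person would: the job done as asked, in the order asked, and still so for the second after the job is handed in, with the robot touching nothing.
It also fails if it takes over 109 s, if anything falls off the work surface, if the arm or the gripper's body presses on something with over 40 N, if the wrist force passes 120 N, or if a joint passes its speed limit or range.

## Working session

There is one attempt and no reset: what is moved stays moved. The work goes in short steps, each a Python script; the robot and the scene stay as the last script left them, time stands still between calls to the robot, and variables do not carry over. Pictures are saved under pics/ and viewed, about 12 in all and at most 16, crops included, and the job is handed in when it is done.

```bash
ls; mkdir -p pics; python3 - <<'E'
from cell import *
import cv2,numpy as np
for n in("top","side"):
    f=grab_frame(n); cv2.imwrite(f"pics/{n}0.png",f["img"][:,:,::-1])
    print(n,f["fx"],f["fy"],f["cx"],f["cy"],np.round(f["cam_to_world"],4).tolist())
    for o in "stone half_stone knife awl wide_tin small_tin open_tin wide_insert long_insert round_insert".split():
        print(o,[(np.round(d["centre"]).tolist(),round(d["score"],2)) for d in spot_in(n,o)][:5])
s=get_state();print(s["clock"],s["eef_rot"],s["position"])
E
```

```text
pics
top 511.8133498672545 511.8133498672545 321.4478918775186 194.30590540014802 [[0.0224, -0.9848, 0.1721, 0.3079], [-0.9997, -0.023, -0.0017, -0.018], [0.0057, -0.172, -0.9851, 1.1303], [0.0, 0.0, 0.0, 1.0]]
stone [([461.0, 256.0], 0.64)]
half_stone [([330.0, 204.0], 0.64)]
knife [([420.0, 230.0], 0.86)]
awl [([370.0, 214.0], 0.94)]
wide_tin [([427.0, 149.0], 0.76)]
small_tin [([482.0, 150.0], 0.79)]
open_tin [([348.0, 136.0], 0.65)]
wide_insert [([246.0, 149.0], 0.89)]
long_insert [([181.0, 158.0], 0.72)]
round_insert [([216.0, 151.0], 0.69)]
side 487.2376543067454 487.2376543067454 321.3642648898055 198.3128812325135 [[-0.8505, -0.2988, 0.4328, -0.0026], [-0.5259, 0.4865, -0.6977, 0.7881], [-0.0021, -0.821, -0.5709, 0.6962], [0.0, 0.0, 0.0, 1.0]]
stone [([420.0, 164.0], 0.62)]
half_stone [([334.0, 211.0], 0.57)]
knife [([390.0, 175.0], 0.66)]
awl [([355.0, 192.0], 0.77)]
wide_tin [([334.0, 150.0], 0.59)]
small_tin [([351.0, 137.0], 0.52)]
open_tin [([286.0, 177.0], 0.51)]
wide_insert [([246.0, 229.0], 0.69)]
long_insert [([206.0, 269.0], 0.58)]
round_insert [([224.0, 249.0], 0.62)]
1.1 [ 2.51229846e+00 -1.88619168e+00 -6.82395906e-06] [ 0.15348845 -0.52817329  0.20269074]
```

View pics/top0.png

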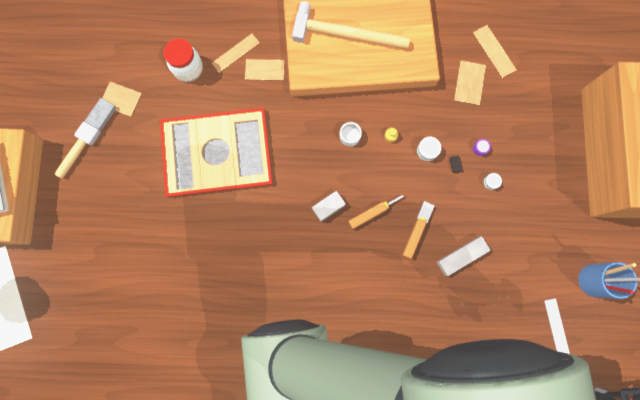

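View pics/side0.png

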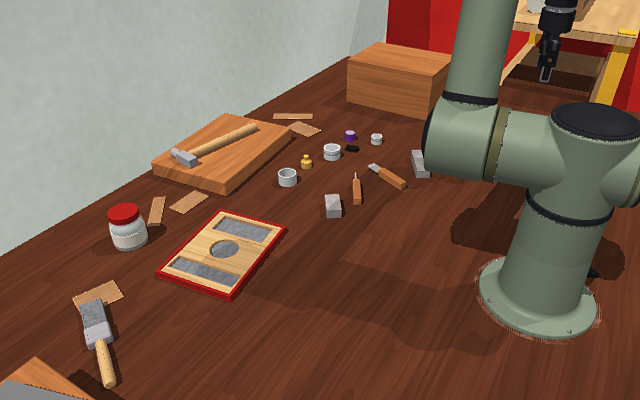

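Stone candidates are the grey slabs at top pixels (464,256), which is long, and (329,206), which is short, so I take (464,256). For the knife, (419,230) has a flat blade and (375,214) is a spike, so I take (419,230). Wide tin: (429,149) is closed and (350,134) is hollow, so I take (429,149). Small tin: (493,181) is plain and (482,148) is purple, with a yellow thing at (391,134), so I take (493,181). The box is around (217,151), with the long, round and wide inserts running left to right.

Next I fit poses and check them in one crop.

```bash
cat > h.py <<'E'
from cell import *
import cv2,numpy as np
from scipy.optimize import minimize
def box(x0,x1,y0,y1,z0,z1): return np.array([[x,y,z] for x in(x0,x1) for y in(y0,y1) for z in(z0,z1)])/1000
def cyl(d,h):
    t=np.linspace(0,2*np.pi,40); return np.vstack([np.c_[np.cos(t)*d/2,np.sin(t)*d/2,0*t+z] for z in(0,h)])/1000
M=dict(stone=[box(-55,55,-18,18,0,26)],knife=[box(-67.5,20.5,-10,10,0,22),box(20.5,62.5,-12,12,9.5,12.5)],
 wide_tin=[cyl(48,30)],small_tin=[cyl(33,22)],**{k+"_insert":[box(-81.5,81.5,-36.75,36.75,11,11)] for k in("wide","long","round")})
def proj(f,P):
    T=np.linalg.inv(f["cam_to_world"]); c=P@T[:3,:3].T+T[:3,3]
    return np.c_[c[:,0]/c[:,2]*f["fx"]+f["cx"],c[:,1]/c[:,2]*f["fy"]+f["cy"]]
def back(f,uv,z):
    R=f["cam_to_world"]; d=R[:3,:3]@[(uv[0]-f["cx"])/f["fx"],(uv[1]-f["cy"])/f["fy"],1]
    return R[:3,3]+d*(z-R[2,3])/d[2]
def hulls(f,name,p,z):
    c,s=np.cos(p[2]),np.sin(p[2]); A=np.array([[c,-s,0],[s,c,0],[0,0,1]])
    return [cv2.convexHull(proj(f,m@A.T+[p[0],p[1],z]).astype(np.float32)) for m in M[name]]
S=6
def fit(f,name,mask,z=0):
    n,l,st,ce=cv2.connectedComponentsWithStats(mask.astype(np.uint8)); mask=l==1+np.argmax(st[1:,4])
    ys,xs=np.nonzero(mask); o=np.array([xs.min()-8,ys.min()-8]); w=np.array([xs.max()+9,ys.max()+9])-o
    m=mask[o[1]:o[1]+w[1],o[0]:o[0]+w[0]].astype(np.uint8)
    cs,_=cv2.findContours(m,cv2.RETR_EXTERNAL,cv2.CHAIN_APPROX_NONE); cv2.drawContours(m,cs,-1,1,-1)
    m=cv2.resize(m*255,None,fx=S,fy=S,interpolation=cv2.INTER_LINEAR)>127
    def cost(q):
        p=[q[0]/100,q[1]/100,q[2]]; r=np.zeros(m.shape,np.uint8)
        for h in hulls(f,name,p,z): cv2.fillConvexPoly(r,np.round(((h-o+.5)*S-.5)*16).astype(np.int32),1,shift=4)
        r=r>0; return 1-(r&m).sum()/(r|m).sum()
    b=back(f,[xs.mean(),ys.mean()],z+.011)
    best=min((minimize(cost,[b[0]*100,b[1]*100,a],method="Nelder-Mead",options=dict(initial_simplex=np.array([[b[0]*100,b[1]*100,a]]*4)+np.vstack([np.zeros(3),np.diag([.5,.5,.2])]))) for a in ([0] if "tin" in name else np.arange(0,2*np.pi,np.pi/6))),key=lambda r:r.fun)
    return [best.x[0]/100,best.x[1]/100,best.x[2]],1-best.fun
E
cat > look.py <<'E'
from h import *
F={}; draw={}
for cam in("top","side"):
    F[cam]=f=grab_frame(cam); im=f["img"][:,:,::-1].copy(); big=cv2.resize(im,None,fx=4,fy=4,interpolation=cv2.INTER_CUBIC)
    for n in M:
        D=silhouettes(cam,n)
        for d in D[:3]:
            z=.003 if "insert" in n else 0
            try: p,i=fit(f,n,d["mask"],z)
            except Exception as e: print(n,e); continue
            print(cam,n,np.round(d["centre"]),round(d["score"],2),np.round(p,4),"iou",round(i,3))
            for h in hulls(f,n,p,z): cv2.polylines(big,[np.round((h+.5)*4).astype(int)],True,(0,255,0),1)
    if cam=="top":
        cv2.imwrite("pics/a.png",big[460:1120,1300:2040]); cv2.imwrite("pics/b.png",big[420:800,620:1100])
E
python3 look.py
```

```text
top stone [460. 256.] 0.89 [ 0.3738 -0.3304 -1.0171] iou 0.937
top knife [417. 230.] 0.72 [ 0.4317 -0.2339  5.8684] iou 0.861
top wide_tin [428. 152.] 0.62 [ 0.6132 -0.258   0.0502] iou 0.931
top small_tin [484. 147.] 0.7 [ 0.6206 -0.3795  0.1061] iou 0.924
top small_tin [494. 182.] 0.61 [ 0.5405 -0.4001  0.0091] iou 0.874
top wide_insert [349. 135.] 0.73 [ 0.637  -0.0681  0.004 ] iou 0.37
top wide_insert [249. 149.] 0.58 [0.6056 0.1469 0.1532] iou 0.967
top long_insert [180. 160.] 0.97 [0.5842 0.2938 0.1429] iou 0.972
top long_insert [371. 214.] 0.56 [ 0.414  -0.1175  2.9348] iou 0.306
top round_insert [214. 150.] 0.73 [0.5958 0.2204 3.2864] iou 0.968
side stone [423. 162.] 0.6 [ 0.3738 -0.3286  2.0997] iou 0.75
side knife [388. 178.] 0.72 [ 0.4317 -0.232   5.8666] iou 0.904
side wide_tin [330. 152.] 0.58 [ 0.6098 -0.2567  0.0087] iou 0.942
side small_tin [377. 140.] 0.52 [ 0.5416 -0.4014  0.0767] iou 0.801
side small_tin [349. 139.] 0.51 [ 0.6176 -0.3766  0.2596] iou 0.919
side wide_insert [241. 229.] 0.56 [0.6069 0.1491 0.1381] iou 0.948
side long_insert [206. 270.] 0.72 [0.5844 0.2948 0.1505] iou 0.969
side round_insert [222. 250.] 0.65 [0.5948 0.222  0.144 ] iou 0.973
```

View pics/a.png

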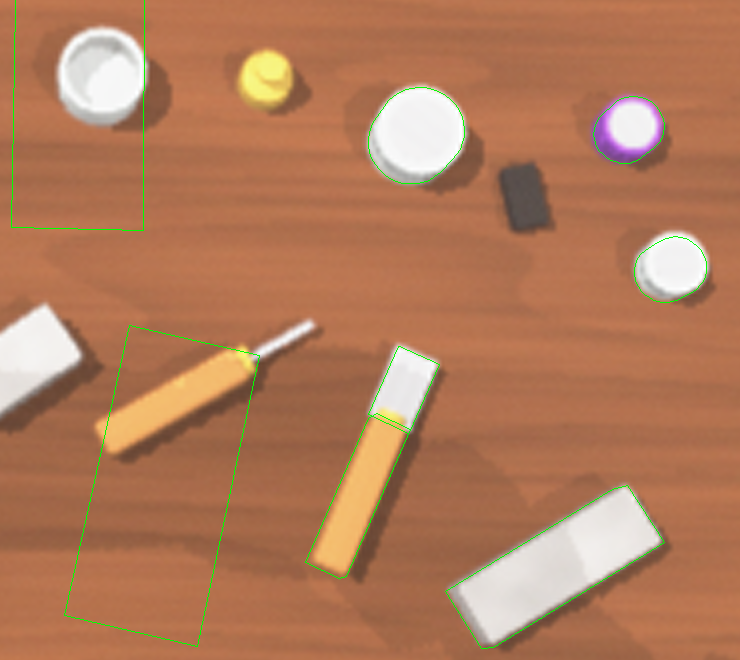

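View pics/b.png

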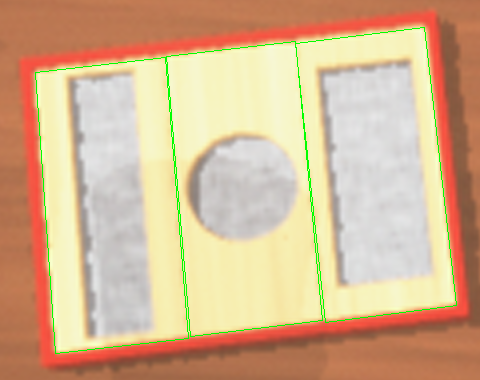

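The overlays fit well: stone, knife, wide tin and plain small tin (crop pixel 672,267) match their descriptions. The purple tin (629,128), open tin (103,76), awl and half stone are clearly the decoys. The box inserts agree to about 2 mm in both cameras. Now I pick the stone.

```bash
cat > r.py <<'E'
from h import *
from scipy.spatial.transform import Rotation as Ro
def rv(a): c,s=np.cos(a),np.sin(a); return Ro.from_matrix(np.array([[c,s,0],[s,-c,0],[0,0,-1.]])).as_rotvec()
UP=.14
def rep(t): s=get_state(); print(t,round(s["clock"],1),np.round(s["position"],4),"gap",round(s["finger_gap"],3),"F",np.round(s["contact_force"],1))
def cost(p,a):
    q=ik(p,rv(a)); return 99 if q is None else max(abs(q[5]),abs(q[4]))
def plan(pk,a1,pl,a2,flip=True):
    """choose half turns; returns jaw angles; both half turns only if flip (object may turn by pi)"""
    o=[(a1+i*np.pi,a2+(i+j)*np.pi) for i in(0,1) for j in((0,1) if flip else (0,))]
    return min(o,key=lambda t:max(cost([*pk,UP],t[0]),cost([*pl,UP],t[1])))
def pick(p,a,z,N=40):
    movep([*p,UP],rv(a)); move_l([*p,z+.04],.25); hit=move_l([*p,z],.08,until_force=8); rep(f"down hit={hit}")
    grab(N); rep("grabbed"); move_l([*p,UP],.2); rep("lifted")
def place(p,a,z,F=4):
    movep([*p,UP],rv(a)); move_l([*p,z+.03],.2); hit=move_l([*p,z],.04,until_force=F); rep(f"placed hit={hit}")
    sleep(.2); let_go(); move_l([*p,UP],.2); rep("released")
E
python3 - <<'E'
from r import *
pk=[.3738,-.3295]; pl=[.606,.148]
a=plan(pk,-1.03+np.pi/2,pl,.146+np.pi/2); print(a)
pick(pk,a[0],.006); 
if get_state()["finger_gap"]>.3: place(pl,a[1],.0135)
E
```

```text
(0.5407963267948965, 1.7167963267948965)
down hit=False 4.2 [ 0.3741 -0.3298  0.0065] gap 1.002 F [-0.4  0.9  0.7]
grabbed 5.0 [ 0.3738 -0.3295  0.006 ] gap -0.001 F [-0.2 -0.6  0.4]
lifted 5.8 [ 0.3733 -0.3289  0.1391] gap 0.002 F [ 0.2  0.8 -0.9]
```

```bash
python3 - <<'E'
from r import *
f=grab_frame("top");im=f["img"][:,:,::-1]
g=grab_frame("side")["img"][:,:,::-1]
cv2.imwrite("pics/c.png",np.hstack([cv2.resize(im[120:320,300:540],None,fx=1.65,fy=1.65,interpolation=3),cv2.resize(g[80:280,300:540],None,fx=1.65,fy=1.65,interpolation=3)]))
for c in("top","side"): print([(d["centre"],d["score"]) for d in spot_in(c,"stone")])
E
```

```text
[([457.0, 260.6], 0.76)]
[([420.4, 159.4], 0.55)]
```

View pics/c.png

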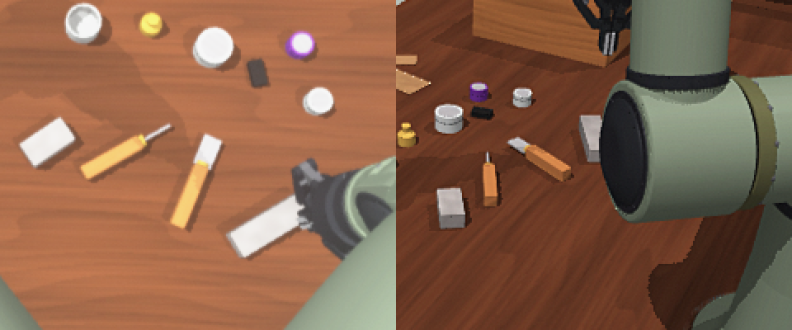

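```bash
python3 - <<'E'
from r import *
s=get_state(); print(s["position"],s["eef_rot"],s["finger_gap"],np.round(s["q"],3))
out=[]
for c in("top","side"):
    f=grab_frame(c); im=f["img"][:,:,::-1]
    R=Ro.from_rotvec(s["eef_rot"]).as_matrix()
    P=proj(f,np.array([s["position"],np.array(s["position"])-R[:,2]*.1,np.array(s["position"])+R[:,0]*.05])); print(c,P.round())
    b=cv2.resize(im,None,fx=4,fy=4,interpolation=3); 
    for p,col in zip(P,[(0,0,255),(0,255,0),(255,0,0)]): cv2.circle(b,tuple(int(v) for v in (p+.5)*4),5,col,-1)
    x,y=(P[0]*4).astype(int); x=max(x,200);y=max(y,250); out.append(b[y-250:y+250,x-200:x+200])
cv2.imwrite("pics/d.png",np.hstack(out))
E
```

```text
[ 0.37309224 -0.32867687  0.13864765] [-3.02507230e+00 -8.38461641e-01  1.77634428e-03] 0.003447930388706715 [-0.871  0.287 -0.423  0.863  0.     0.159]
top [[480. 253.]
 [498. 250.]
 [466. 231.]]
side [[425. 122.]
 [430.  85.]
 [406. 122.]]
```

View pics/d.png

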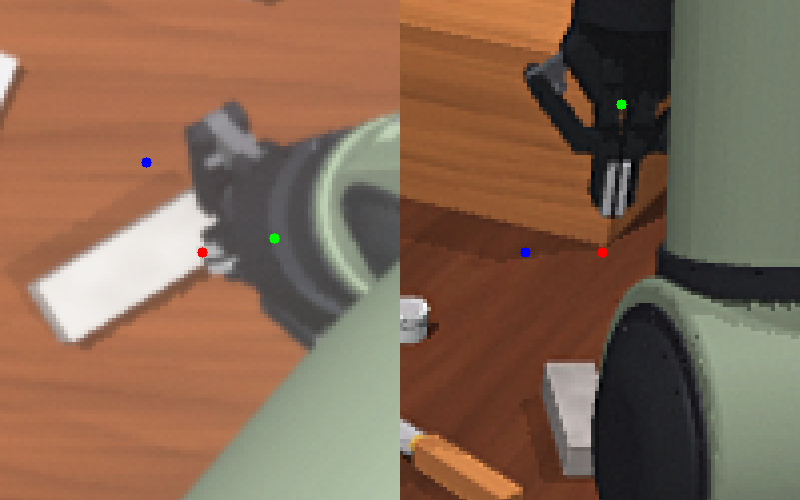

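The red dot (stated TCP) sits about 10 px below the real fingertips in the side view, so the tips are about 30 mm higher than stated, and the jaws closed above the stone, which hasn't moved. I'll measure the offset by touching bare table with the fingers shut, then fit it against the images too.

```bash
python3 - <<'E'
from r import *
p=[.46,-.33]
movep([*p,.1],rv(.54)); move_l([*p,.03],.2); print(move_l([*p,-.045],.03,until_force=4)); rep("touch")
s=get_state(); out=[]
for c in("top","side"):
    f=grab_frame(c); b=cv2.resize(f["img"][:,:,::-1],None,fx=5,fy=5,interpolation=3)
    P=proj(f,np.array([[*p,0],[*p,.019]]))
    for q,col in zip(P,[(0,0,255),(0,255,0)]): cv2.circle(b,tuple(int(v) for v in (q+.5)*5),3,col,-1)
    x,y=(P[0]*5).astype(int); out.append(b[y-250:y+150,x-200:x+200])
cv2.imwrite("pics/e.png",np.hstack(out)); move_l([*p,.1],.2)
E
```

```text
True
touch 8.8 [ 0.4599 -0.3299 -0.0285] gap 0.005 F [-0.1  1.1  5.6]
```

View pics/e.png

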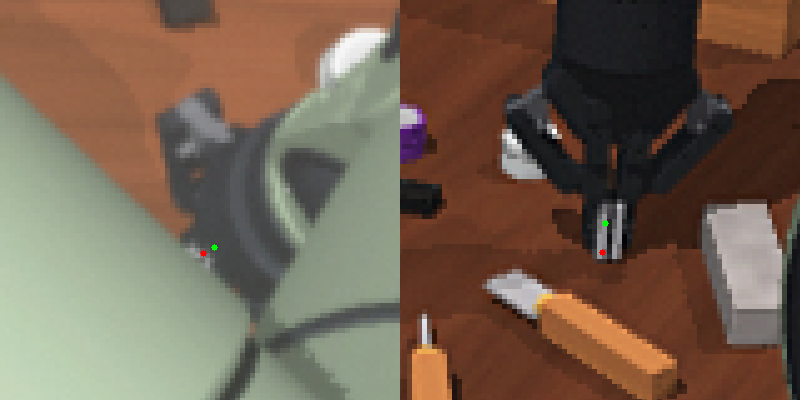

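Table contact came at stated z = −28.5 mm, so the real tips are about 28 mm short of the stated TCP. Laterally they are within about 1.5 px. I'll correct z by −28 mm.

```bash
sed -i 's/^UP=.14/UP=.12; ZO=-.028/; s/z+.04\],.25/z+ZO+.04],.25/; s/\[\*p,z\],/[*p,z+ZO],/; s/z+.03\],.2/z+ZO+.03],.2/' r.py; grep -n ZO r.py
python3 - <<'E'
from r import *
let_go()
pk=[.3738,-.3295]; pl=[.606,.148]
a=plan(pk,-1.03+np.pi/2,pl,.146+np.pi/2)
pick(pk,a[0],.006); 
if get_state()["finger_gap"]>.3: place(pl,a[1],.0135)
E
```

```text
4:UP=.12; ZO=-.028
13:    movep([*p,UP],rv(a)); move_l([*p,z+ZO+.04],.25); hit=move_l([*p,z+ZO],.08,until_force=8); rep(f"down hit={hit}")
16:    movep([*p,UP],rv(a)); move_l([*p,z+ZO+.03],.2); hit=move_l([*p,z+ZO],.04,until_force=F); rep(f"placed hit={hit}")
down hit=False 12.2 [ 0.3741 -0.3298 -0.0216] gap 0.997 F [ 0.2 -0.2 -0.3]
grabbed 12.7 [ 0.3742 -0.3297 -0.0215] gap 0.417 F [-1.   1.   6.4]
lifted 13.5 [ 0.3731 -0.3287  0.1188] gap 0.41 F [-0.7  0.1 -2.1]
placed hit=True 16.9 [ 0.6051  0.1479 -0.0155] gap 0.411 F [ 1.1 -0.1  5.3]
released 18.5 [0.6052 0.1479 0.1189] gap 1.002 F [-0.6  0.   0.8]
```

```bash
python3 - <<'E'
from r import *
ky=-.4155; k=np.array([.4317,-.233]); pk=k-.019*np.array([np.cos(ky),np.sin(ky)])
ins=np.array([.5843,.2943]); best=None
for fl in(0,np.pi):
    y=.147+fl; pl=ins-.0165*np.array([np.cos(y),np.sin(y)])
    a=plan(pk,ky+np.pi/2,pl,y+np.pi/2,False); c=max(cost([*pk,UP],a[0]),cost([*pl,UP],a[1]))
    if best is None or c<best[0]: best=(c,pl,a)
_,pl,a=best; print(pl,a,_)
pick(pk,a[0],.008)
if get_state()["finger_gap"]>.12: place(pl,a[1],.0155)
movep([.45,-.2,.15],rv(0))
for c in("top","side"):
    f=grab_frame(c)
    for n in("stone","knife","wide_tin"):
        for d in silhouettes(c,n)[:2]:
            p,i=fit(f,n,d["mask"],0 if n=="wide_tin" else .006); print(c,n,np.round(d["centre"]),np.round(p,4),round(i,3))
    if c=="top": b=cv2.resize(f["img"][:,:,::-1],None,fx=4,fy=4,interpolation=3)[400:800,620:1100]
    else: s=cv2.resize(f["img"][:,:,::-1],None,fx=2,fy=2,interpolation=3)[380:640,280:600]
cv2.imwrite("pics/f.png",np.hstack([b,cv2.copyMakeBorder(s,0,140,0,0,0)]))
E
```

```text
[0.56797795 0.29188323] (1.1552963267948966, 1.7177963267948966) 0.2393137642026204
down hit=False 21.2 [ 0.4147 -0.2256 -0.0195] gap 0.998 F [0.8 0.6 1.2]
grabbed 21.9 [ 0.4145 -0.2255 -0.0197] gap 0.219 F [-0.3  0.3  5.2]
lifted 22.7 [ 0.4136 -0.2248  0.119 ] gap 0.224 F [-0.1  0.3 -1.7]
placed hit=False 26.2 [ 0.5682  0.292  -0.0124] gap 0.222 F [-1.3  0.3 -0.8]
released 27.9 [0.5672 0.2916 0.1189] gap 0.999 F [-0.1  0.4  0.3]
top stone [244. 149.] [0.6053 0.1484 0.1389] 0.938
top stone [329. 205.] [ 0.4639 -0.0153  2.1412] 0.656
top knife [181. 155.] [0.5869 0.2954 6.4458] 0.919
top wide_tin [426. 152.] [ 0.6114 -0.2586  0.336 ] 0.739
side stone [241. 226.] [0.6034 0.1501 3.2918] 0.954
side knife [209. 270.] [0.5864 0.2959 0.1427] 0.935
side knife [244. 235.] [0.6099 0.1799 3.1186] 0.292
side wide_tin [331. 152.] [ 0.6095 -0.2561  0.1574] 0.905
```

View pics/f.png

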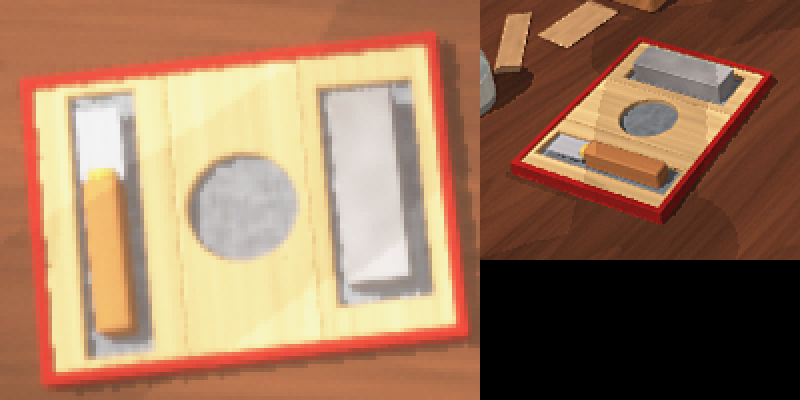

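Both sit flat in their recesses (knife at crop 105,230, stone at 370,190), and the fits agree within 2 mm. Next is the wide tin.

```bash
python3 - <<'E'
from r import *
pk=[.6108,-.2573]; pl=[.5952,.2212]
a=plan(pk,-.5,pl,.146)
pick(pk,a[0],.006,30); 
if get_state()["finger_gap"]>.45: place(pl,a[1],.0135)
movep([.45,-.2,.15],rv(0))
for c in("top","side"):
    f=grab_frame(c); b=cv2.resize(f["img"][:,:,::-1],None,fx=4,fy=4,interpolation=3)
    for n in("wide_tin","small_tin"):
        z=.006 if n=="wide_tin" else 0
        for d in silhouettes(c,n)[:3]:
            p,i=fit(f,n,d["mask"],z); print(c,n,np.round(d["centre"]),np.round(p,4),round(i,3))
            for h in hulls(f,n,p,z): cv2.polylines(b,[np.round((h+.5)*4).astype(int)],True,(0,255,0),1)
    if c=="top": o=[b[400:800,640:1040],b[520:920,1800:2100]]
cv2.imwrite("pics/g.png",np.hstack(o))
E
```

```text
down hit=False 32.1 [ 0.6106 -0.2572 -0.0224] gap 1.0 F [-0.4 -0.4 -0.1]
grabbed 32.5 [ 0.6115 -0.2577 -0.0212] gap 0.555 F [-0.8 -0.6  3.8]
lifted 33.4 [ 0.6098 -0.2567  0.1185] gap 0.55 F [ 0.2 -0.8 -2. ]
placed hit=True 37.4 [ 0.5944  0.221  -0.0152] gap 0.549 F [0.5 0.2 5.7]
released 38.9 [0.5944 0.221  0.1189] gap 1.0 F [-0.5 -0.4 -0.7]
top wide_tin [215. 156.] [0.5923 0.2202 0.1906] 0.942
side small_tin [242. 226.] [0.6058 0.144  0.1339] 0.242
side small_tin [378. 140.] [ 0.5408 -0.3982  0.0749] 0.91
```

View pics/g.png

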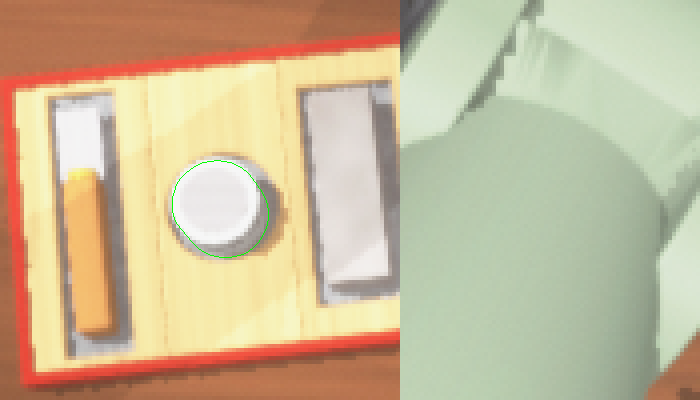

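```bash
python3 - <<'E'
from r import *
movep([.40,-.0,.25],rv(0.5))
f=grab_frame("top"); g=cv2.cvtColor(f["img"],cv2.COLOR_RGB2HSV)
def disc(uv,r,z):
    m=((g[:,:,2]>205)&(g[:,:,1]<45)).astype(np.uint8); w=np.zeros_like(m); cv2.circle(w,uv,r,1,-1); m*=w
    n,l,st,ce=cv2.connectedComponentsWithStats(m); i=1+np.argmax(st[1:,4]); 
    print(uv,ce[i],st[i]); return back(f,ce[i],z)
print(disc((214,150),16,.036),disc((493,181),14,.022))
b=cv2.resize(f["img"][:,:,::-1],None,fx=4,fy=4,interpolation=3); cv2.imwrite("pics/h.png",np.hstack([b[400:800,640:1040],b[520:920,1800:2100]]))
s=grab_frame("side")
for n in("small_tin","wide_tin"):
  for c in("top","side"):
    for d in silhouettes(c,n)[:3]:
        p,i=fit(f if c=="top" else s,n,d["mask"],.006*(n=="wide_tin")); print(c,n,np.round(d["centre"]),np.round(p,4),round(i,3))
E
```

```text
(214, 150) [213.25692695 149.5440806 ] [202 139  23  22 397]
(493, 181) [493.05583756 180.23857868] [484 173  18  15 197]
[0.59349531 0.22040587 0.036     ] [ 0.54196592 -0.39895932  0.022     ]
top small_tin [494. 181.] [ 0.5419 -0.4008  0.0552] 0.931
side small_tin [350. 134.] [ 0.6166 -0.3749  0.0996] 0.913
top wide_tin [215. 152.] [0.5928 0.2204 0.0954] 0.96
side wide_tin [225. 245.] [0.593  0.2205 0.0629] 0.945
```

View pics/h.png

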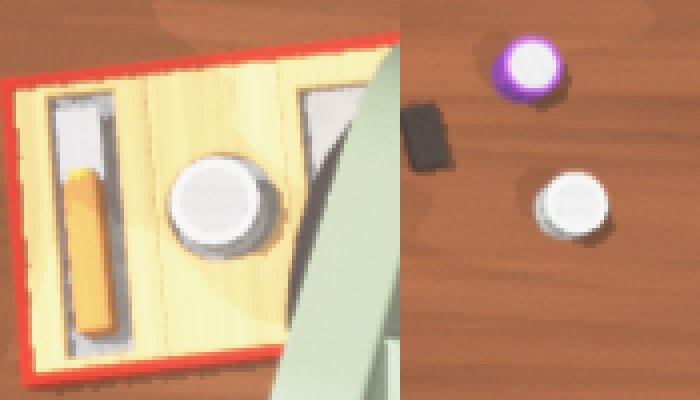

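The wide tin stands in its recess (crop 215,203), and the plain small tin is at crop (573,203). Now the small tin goes on top.

```bash
python3 - <<'E'
from r import *
pk=[.542,-.3998]; pl=[.594,.2207]
a=plan(pk,-1.25,pl,.146)
pick(pk,a[0],.004,25)
if get_state()["finger_gap"]>.25:
    movep([*pl,UP],rv(a[1])); move_l([*pl,.044+ZO+.02],.15); h=move_l([*pl,.038+ZO],.025,until_force=3); rep(f"hit={h} want z {.040+ZO}")
    z=get_state()["position"][2]
    if z<.043+ZO: sleep(.3); let_go(); sleep(.2); move_l([*pl,.14],.1); rep("released")
    movep([.42,-.0,.25],rv(0.5))
o=[]
for c in("top","side"):
    f=grab_frame(c); b=cv2.resize(f["img"][:,:,::-1],None,fx=4,fy=4,interpolation=3)
    o.append(b[400:800,640:1040] if c=="top" else b[780:1180,700:1100])
    for n,zz in(("small_tin",.036),("wide_tin",.006)):
        for d in silhouettes(c,n)[:3]:
            p,i=fit(f,n,d["mask"],zz); print(c,n,np.round(d["centre"]),np.round(p,4),round(i,3))
cv2.imwrite("pics/i.png",np.hstack(o))
E
```

```text
down hit=False 45.4 [ 0.5418 -0.3997 -0.0244] gap 0.999 F [-0.7 -0.6  0.8]
grabbed 46.0 [ 0.5423 -0.4001 -0.0235] gap 0.372 F [-0.7 -0.2  3.2]
lifted 46.8 [ 0.5412 -0.3991  0.1186] gap 0.37 F [-0.4  0.5 -1.5]
hit=True want z 0.012 50.6 [0.5937 0.2206 0.0125] gap 0.378 F [-0.6 -0.4  4.2]
released 53.1 [0.5935 0.2206 0.1392] gap 1.001 F [-0.1 -0.6  0.2]
top small_tin [213. 149.] [0.592  0.2204 0.119 ] 0.957
top small_tin [480. 146.] [ 0.609  -0.3661  0.0353] 0.8
top wide_tin [216. 159.] [0.5926 0.2196 0.2501] 0.512
side small_tin [351. 138.] [ 0.5857 -0.3159  0.1427] 0.74
side small_tin [224. 239.] [ 5.913e-01  2.221e-01 -4.000e-04] 0.947
side small_tin [285. 176.] [ 0.6035 -0.0331 -0.116 ] 0.558
side wide_tin [224. 247.] [ 0.5922  0.221  -0.2724] 0.593
side wide_tin [335. 207.] [ 0.47   -0.0242  0.1734] 0.744
```

View pics/i.png

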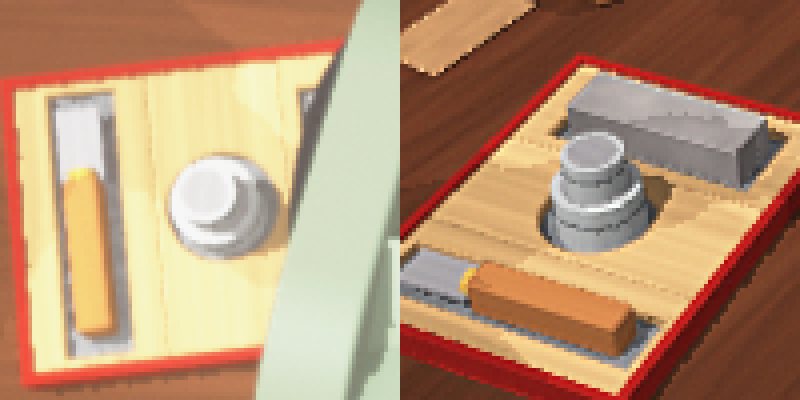

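The small tin stands centred on the wide one (top crop 207,195; side crop 592,155), and both camera fits put the two centres within about 2 mm of each other. All four items are seated, so I'm handing in.

```bash
python3 -c "
from r import *
for n in('half_stone','awl','open_tin'): grab_frame('side'); print(n,[(np.round(d['centre']),round(d['score'],2)) for d in spot_in('side',n)][:2])
rep('end'); sign_off()"
```

```text
half_stone [(array([335., 205.]), 0.66)]
awl [(array([354., 192.]), 0.8), (array([264., 237.]), 0.42)]
open_tin [(array([285., 175.]), 0.8), (array([233., 253.]), 0.28)]
end 55.8 [0.42 0.   0.25] gap 0.998 F [-0.8 -0.1 -0.6]
the job is handed in; nothing more can be done
```

The kit is packed in the order asked, and I handed the job in at 55.8 s with the gripper empty and clear. The stone, knife and wide tin are each in their own recess, and the plain small tin stands on the wide one.

- **Missed grasp:** The first try at the stone closed on air above it and moved nothing. The real fingertips sit about 28 mm short of the stated TCP. I measured this by touching the table, corrected for it, and every later grasp held.
- **Last checks:** Camera fits put the stone and knife flat in their recesses, within about 2 mm of where I aimed. The small tin is centred on the wide one to about 1–2 mm.
- **Weak checks:** The last fits of the wide tin were poor because the small tin partly covers it. I relied on the earlier clear fits and the pictures for its position. A few low-quality detections of other things were ignored.
- **Left alone:** The half stone, awl and open tin show at their starting pixels, within noise (the half stone read 6 rows off in the last detection). I never approached them or the purple tin.

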